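# Click-test the stop-button stations and set aside those that will not latch

### The arm

A 6-joint arm with a two-finger parallel gripper is mounted at the origin on the work surface. World frame = base frame: x ahead of the robot, y to its left, z up, the work surface at z = 0. Lengths are in mm, angles in rad, forces in N, time in s.
With the tool pointing down it reaches from about 275 to 1000 mm from the base axis. Payload 8.4 kg.
Tool frame: the origin (TCP) lies at the very end of the fingers, on their centre line; the grasp point (between the pads) lies 19 mm behind it; y points along the fingers, x is the direction in which the jaws open and shut, and the axes are right-handed (so a half turn about y gives the same grasp; the last joint's range is limited). The gripper opens to 85 mm and grips with 20 to 120 N. Pads are 22 mm wide; open, the fingers measure 114 mm over their backs; the gripper's body (76 mm by 85 mm) begins 54 mm behind the grasp point. The pads swing forward as they close: fully open they stand 13 mm farther back than shut.
Start: joints at [-1.259, 0.353, 1.633, -0, 1.155, -0.002], TCP at [192.921, -594.483, 231.281] pointing down, gripper open.
Joint ranges: [-2.63, 2.63], [-0.92, 2.1], [0.06, 2.66], [-1.3, 4.44], [0, 2.69], [-3.02, 3.02]. Speed limits (rad/s): [2.22, 2.22, 2.79, 3.14, 3.14, 3.14].

### API

Orientations are given as [roll, pitch, yaw] about the fixed x, y, z axes, in that order (R = Rz(yaw) Ry(pitch) Rx(roll)).
In Python, from rig import r gives the robot as it stands.
- The arm moves only by the tool servo_tool, never from a script. Its argument "motion" is a list of rows, each a list of 7 numbers: the opening, from -1 (shut) to 1 (fully open), then the shift along the tool's x, y, z in m, then the turn, a rotation vector about the tool's x, y, z in units of 10 degrees (1.0 is 10 degrees). A call has 1 to 12 rows; each row is the pose to reach, as a shift and turn from the pose commanded when the call began, along the tool's axes at that moment; what a row does not reach only later rows make up. A row lasts 1/8 s, in which the tool goes at most 62.5 mm and 10.7 degrees, less where a joint would pass 70% of its speed; a pose out of reach is approached as far as the arm can. A call with a gripper value outside its range is refused whole. The fingers move at their own pace and stop on an object; "grip_force" is the grip in N (left out, the last holds). Time passes only in rows, so rows that repeat a pose let the fingers close. It gives the time, the measured TCP pose, the force and the opening at its end, in the units of the state.
- r.sense(): the state, without advancing time (a new reading comes with each control period).
- r.grab_frame(name): name is "scene" or "top" or "wrist"; returns the picture (400x640x3 uint8, red, green, blue); there is no depth.
- r.calibration(name): a dict with "fx", "fy", "cx", "cy" (pixels), "R" (3x3) and "t" (3): a world point X has camera coordinates R X + t; the wrist camera has in their place "mount" (4x4, takes a point from camera to tool coordinates, whose origin is the TCP and whose axes are the tool frame's). Camera axes: x right, y down, z forward; pixel columns grow to the right and rows downward; lengths in mm; the calibration is good to about 2 mm. A picture is of the moment at which its call begins: read the wrist's pose just before it. calibration takes no time and is no camera call.
- r.sign_off(): hands the job in, once; it reports no verdict.
The state is a dict: "clock": time; "qpos": joint angles; "qvel": joint speeds; "joint_efforts": joint torques, N m; "eef_pos": TCP position; "tcp_rot": TCP orientation; "contact_force": force on the tool from outside, world axes, zero at the start; "wrist_torque": the same for the moment, N m; "opening": opening from 0.0 (shut) to 1.0 (fully open).
Only numpy, scipy, OpenCV 4.12 (cv2) and the standard library are available. Lean on these libraries where they do the work, as an engineer would, in place of code of your own. Each camera call takes 0.05 s, during which the arm holds its last target. There are 200 camera calls.

### The job

Before these stop-button stations go back on the label printers, test them: starting with the one nearest the blue tray and working along the row, push each mushroom button right in and let go. Leave every station whose button stays in standing where it is, and stand every one whose button springs back out upright on the floor of the blue tray. Do not knock any station over, and leave the label roll, the cardboard core and the screwdriver where they are.

Things in the scene. Friction and masses are not known exactly. Their poses are not given: they have to be found in the camera images.
- station_a_center (a point): centre of the box (24 mm above its underside) of the stop-button station standing nearest the blue tray. All three are alike: yellow plastic box 66 mm long (its own x) x 58 mm wide (its own y) x 48 mm high, 0.25 to 0.4 kg, loose on the mat, a red 40 mm mushroom push-button in the middle of its top. The axes given are the box's own
- station_b_center (a point): centre of the box (24 mm above its underside) of the stop-button station standing second from the tray. Like the first. A round cable gland, 19 mm across, sticks 14 mm out of the +x end of each box, 18 mm above its underside
- station_c_center (a point): centre of the box (24 mm above its underside) of the stop-button station standing third from the tray, at the far end. Like the first. The boxes stand about 120 mm apart in a row, each turned up to 15 degrees out of line with the mat; their 58 mm width can be gripped from above just under the top edge, jaws closing along the row
- button_a_top (a point): middle of the top of the mushroom head of the first station from the tray; moves with the head. Head 40 mm across, 13 mm thick. Out: its top is 27 mm above the box's top face (75 mm above the box's underside), with a 14 mm gap under the head; latched in: 18 to 19 mm above the face, a gap of 5 to 6 mm
- button_b_top (a point): middle of the top of the mushroom head of the second station from the tray; moves with the head. Like the first
- button_c_top (a point): middle of the top of the mushroom head of the third station from the tray; moves with the head. Like the first
- button_a (a joint): how far the first station's button is pushed down, in m: 0 out, about 0.0087 latched in, 0.011 hard stop. Pushing it right in, straight down, takes up to about 12 N, most of it in the first 4 mm. A sound button snaps down past half-way and stays at about 0.0087 when let go; only a firm upward pull on its head brings it out again
- button_b (a joint): how far the second station's button is pushed down, in m: 0 out, about 0.0087 latched in, 0.011 hard stop. A worn button goes down just as far, without the click and with only 1 to 2 N, but springs back out to 0 within 0.3 s of letting go
- button_c (a joint): how far the third station's button is pushed down, in m: 0 out, about 0.0087 latched in, 0.011 hard stop. Any of the three may be worn, not the same ones each time (perhaps none, perhaps all); nothing shows which but pushing them
- tray: open blue plastic tray for faulty stations, fixed, 320 mm long (its own x) x 200 mm wide (its own y) x 45 mm high, 4 mm walls; origin at the centre of its underside, inner floor 4 mm above it. Room for three stations side by side along its length, about 100 mm apart
- mat: black rubber bench mat, fixed, 180 mm (its own x) x 340 mm (its own y) x 3 mm, on which the row of stations stands along its y; origin at the centre of its underside; its +y end is towards the tray
- label_roll_center (a point): bystander: centre of a loose white label roll lying flat, 110 mm across and 60 mm high, beyond the mat
- core_center (a point): bystander: centre of a loose cardboard core standing on end, 45 mm across and 70 mm high, beyond the mat
- screwdriver_grip (a point): bystander: middle of the handle of a loose screwdriver, 190 mm long, lying on the worktop on the robot's side of the mat
Mind the look-alikes: they are no part of the job. What is shaped like the part that bears station_c_center but turquoise is not meant.

How it is judged:
By the outcome, as a careful person would: the job done as asked, in the order asked, and still so for the second after the job is handed in, with the robot touching nothing.
It also fails if it takes over 72 s, if anything falls off the work surface, if the arm or the gripper's body presses on something with over 40 N, if the wrist force passes 120 N, or if a joint passes its speed limit or range.

## Working session

There is one attempt and no reset: what is moved stays moved. The work goes in short steps, Python scripts to look and compute and a tool call to move; the robot and the scene stay as the last step left them, time stands still between calls to the robot, and variables do not carry over. Pictures are saved under pics/ and viewed, on a budget of 10 in all, crops included, one or two more only if the job needs it, and the job is handed in when it is done.

Besides the shell and the picture viewer there is one more tool, called in YAML: its name, and indented under it one key for each argument. servo_tool: Moves the arm, as the interface text tells. Its arguments: {"type":"object","properties":{"motion":{"type":"array","items":{"type":"array","items":{"type":"number"}}},"grip_force":{"type":"number"}},"required":["motion"]}

```bash
mkdir -p pics; ls; python3 - <<'E'
from rig import r
import cv2
print(r.sense())
for n in("top","scene"):
    cv2.imwrite(f"pics/{n}0.png",r.grab_frame(n)[:,:,::-1])
for n in("top","scene","wrist"): print(n,r.calibration(n))
E
```

```text
pics
{'clock': 0.0, 'qpos': array([-1.25938955e+00,  3.53617779e-01,  1.63414289e+00,  3.09068530e-05,
        1.15518288e+00, -2.37621225e-03]), 'qvel': array([0.00154608, 0.00081023, 0.00132415, 0.0001049 , 0.00014686,
       0.00037426]), 'joint_efforts': array([ 3.15788617e-03, -6.05237961e+01, -3.42061007e+01, -6.84993643e-05,
        9.22858104e-03,  5.46765065e-06]), 'eef_pos': array([ 192.79019457, -594.0245585 ,  230.57689587]), 'tcp_rot': array([-1.57076486e+00,  1.35082042e-03, -1.25702582e+00]), 'contact_force': array([-0.67556805,  0.22166726, -0.87904103]), 'wrist_torque': array([ 0.02452809, -0.03603188, -0.0064522 ]), 'opening': 1.0028004034650921}
top {'fx': 405.27795705177107, 'fy': 405.27795705177107, 'cx': 316.2742111362964, 'cy': 204.7560489972633, 'R': array([[-0.0070137 , -0.99968781,  0.02398105],
       [-0.98393837,  0.00262151, -0.17848924],
       [ 0.17837065, -0.02484774, -0.98364958]]), 't': array([-85.60575412, 606.97816995, 934.27526446])}
scene {'fx': 437.5610767208723, 'fy': 437.5610767208723, 'cx': 320.2124679021529, 'cy': 203.07099834079492, 'R': array([[ 0.32901733,  0.94423967,  0.01261108],
       [ 0.77110834, -0.26093348, -0.5807802 ],
       [-0.54510506,  0.20081126, -0.81396272]]), 't': array([-101.90219635, -427.30009495, 1478.65432695])}
wrist {'fx': 303.87095063780123, 'fy': 303.87095063780123, 'cx': 318.64059164784135, 'cy': 202.61337969656293, 'mount': array([[ 9.99999889e-01,  4.36026260e-04,  1.79791393e-04,
         6.74553824e-01],
       [-3.96957718e-05, -3.02042316e-01,  9.53294518e-01,
        -1.41557966e+02],
       [ 4.69966052e-04, -9.53294419e-01, -3.02042265e-01,
         7.65411374e+01],
       [ 0.00000000e+00,  0.00000000e+00,  0.00000000e+00,
         1.00000000e+00]])}
```

View pics/top0.png

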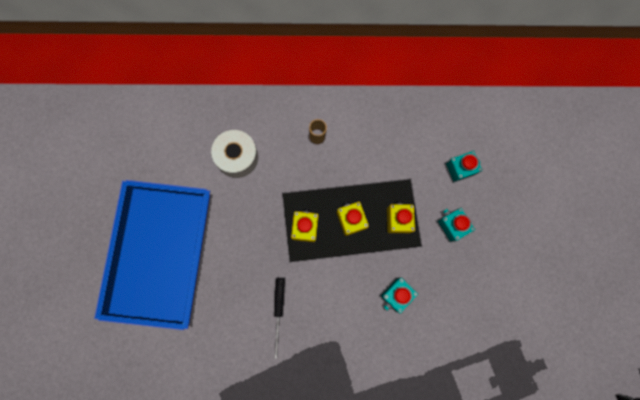

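View pics/scene0.png

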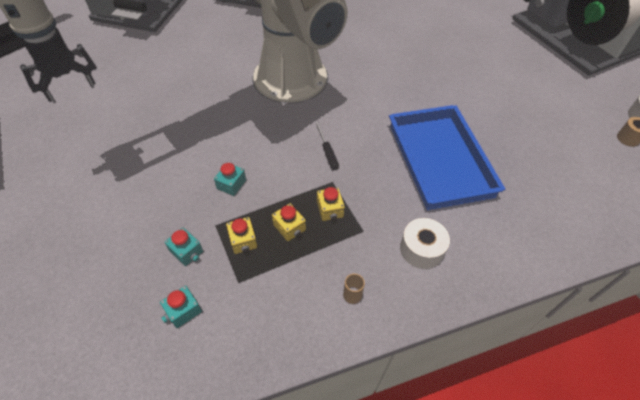

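Top view: yellow stations have heads at about (305,225), (353,216) and (404,216), a to c. The tray centre is near (153,255) and the screwdriver near (279,300). The roll, core and turquoise units stand off the mat.

```bash
cat > h.py <<'E'
import numpy as np, cv2
from scipy.spatial.transform import Rotation as Ro
from rig import r
def cam(n,s=None):
    c=r.calibration(n); 
    if n!="wrist": return c,np.array(c["R"]),np.array(c["t"])
    T=np.eye(4); T[:3,:3]=Ro.from_euler("xyz",s["tcp_rot"]).as_matrix(); T[:3,3]=s["eef_pos"]
    M=np.linalg.inv(T@np.array(c["mount"])); return c,M[:3,:3],M[:3,3]
def onplane(C,px,z):
    c,R,t=C; px=np.atleast_2d(px).astype(float)
    d=np.c_[(px[:,0]-c["cx"])/c["fx"],(px[:,1]-c["cy"])/c["fy"],np.ones(len(px))]@R
    o=-R.T@t; return (o+d*((z-o[2])/d[:,2])[:,None])
def masks(im):
    h=cv2.cvtColor(im,cv2.COLOR_RGB2HSV); H,S,V=cv2.split(h)
    ok=(S>130)&(V>60)
    return {"red":ok&((H<8)|(H>172)),"yel":ok&(H>20)&(H<35),"blue":ok&(H>100)&(H<125)}
def blobs(m,lo,hi):
    n,l,st,ce=cv2.connectedComponentsWithStats(m.astype(np.uint8))
    return [(l==i,ce[i],st[i,4]) for i in range(1,n) if lo<st[i,4]<hi]
E
python3 - <<'E'
from h import *
for n in("top","scene"):
    im=cv2.imread(f"pics/{n}0.png")[:,:,::-1]; C=cam(n); M=masks(np.ascontiguousarray(im))
    yc=[b for b in blobs(M["yel"],100,2000)]
    for m,ce,a in blobs(M["red"],60,1000):
        print(n,"red",ce.round(1),a,onplane(C,ce,72).round(0)[0], min([np.hypot(*(ce-y[1])) for y in yc]).round())
    for m,ce,a in yc:
        p=np.argwhere(m)[:,::-1]; w=onplane(C,p,51)[:,:2].astype(np.float32)
        print(n,"yel",ce.round(1),a,cv2.minAreaRect(w))
    for m,ce,a in blobs(M["blue"],1500,30000):
        p=np.argwhere(m)[:,::-1]; print(n,"blue",a,cv2.minAreaRect(onplane(C,p,45)[:,:2].astype(np.float32)))
E
```

```text
top red [469.5 161.6] 179 [ 711. -468.   72.] 90.0
top red [353.4 216.2] 141 [ 575. -177.   72.] 3.0
top red [403.7 216.2] 149 [ 575. -298.   72.] 5.0
top red [461.7 222.5] 187 [ 559. -437.   72.] 62.0
top red [304.1 224.6] 145 [556. -59.  72.] 2.0
top red [402.3 295.3] 199 [ 390. -286.   72.] 76.0
top yel [352.1 218.6] 558 ((574.7897338867188, -176.94960021972656), (71.5168228149414, 65.55132293701172), 18.425058364868164)
top yel [400. 219.] 563 ((574.5802001953125, -297.47955322265625), (66.3804931640625, 72.59564208984375), 87.78034210205078)
top yel [304.2 226.7] 555 ((555.3388671875, -59.159446716308594), (63.518211364746094, 72.283447265625), 83.93678283691406)
top blue 12592 ((493.7664794921875, 300.7364501953125), (219.7585906982422, 336.1213073730469), 83.32477569580078)
scene red [227.2 168.4] 116 [ 393. -288.   72.] 71.0
scene red [330.4 193.4] 150 [557. -60.  72.] 12.0
scene red [287.7 211.9] 166 [ 576. -178.   72.] 12.0
scene red [239.  225.4] 174 [ 576. -299.   72.] 12.0
scene red [179.2 237.1] 163 [ 563. -439.   72.] 63.0
scene red [175.9 298.6] 218 [ 715. -469.   72.] 90.0
scene yel [329.3 205.7] 357 ((570.9029541015625, -63.3320426940918), (61.46039581298828, 90.38892364501953), 81.57402038574219)
scene yel [288.3 224.2] 455 ((588.8497924804688, -179.77268981933594), (87.50469970703125, 68.80262756347656), 18.25745391845703)
scene yel [242.  237.4] 414 ((592.24658203125, -299.65625), (59.313453674316406, 81.18767547607422), 89.78919982910156)
scene blue 6034 ((499.1632995605469, 298.66741943359375), (218.4283905029297, 341.77154541015625), 83.46305084228516)
```

servo_tool:
  motion:
    - [-1, -0.279, 0, 0.492, 0, 1.8, 0]
    - [-1, -0.279, 0, 0.492, 0, 1.8, 0]
    - [-1, -0.279, 0, 0.492, 0, 1.8, 0]
    - [-1, -0.279, 0, 0.492, 0, 1.8, 0]
    - [-1, -0.279, 0, 0.492, 0, 1.8, 0]
    - [-1, -0.279, 0, 0.492, 0, 1.8, 0]
    - [-1, -0.279, 0, 0.492, 0, 1.8, 0]
    - [-1, -0.279, 0, 0.492, 0, 1.8, 0]
    - [-1, -0.279, 0, 0.492, 0, 1.8, 0]
    - [-1, -0.279, 0, 0.492, 0, 1.8, 0]
    - [-1, -0.279, 0, 0.492, 0, 1.8, 0]
    - [-1, -0.279, 0, 0.492, 0, 1.8, 0]

```text
clock: 1.6
eef_pos: [573.8, -178.3, 231.1]
tcp_rot: [-1.572, -0.0, -1.572]
contact_force: [0.2, 0.2, 0.5]
opening: 0.0
```

```bash
cat > w.py <<'E'
from h import *
import sys
s=r.sense(); im=r.grab_frame("wrist"); cv2.imwrite(f"pics/{sys.argv[1]}.png",im[:,:,::-1])
print(s["clock"],s["eef_pos"].round(1),s["tcp_rot"].round(3),s["contact_force"].round(1),s["opening"])
C=cam("wrist",s); M=masks(im)
for m,ce,a in blobs(M["red"],300,9000): print("red",ce.round(1),a,onplane(C,ce,72).round(1)[0])
for m,ce,a in blobs(M["yel"],500,20000):
    p=np.argwhere(m)[:,::-1]; print("yel",ce.round(1),a,cv2.minAreaRect(onplane(C,p,51)[:,:2].astype(np.float32)))
E
python3 w.py w1
```

```text
1.6 [ 573.8 -178.3  231.1] [-1.572 -0.    -1.572] [0.2 0.2 0.5] 0.00025470955093240375
red [630.1  37.6] 785 [ 708.1 -455.1   72. ]
red [318.  183.1] 1092 [ 576.  -178.5   72. ]
red [436.6 182.7] 1168 [ 576.3 -299.2   72. ]
red [567.1 196.6] 1169 [ 561.4 -435.6   72. ]
red [204.8 201.4] 1092 [556.7 -61.1  72. ]
yel [317.3 171.3] 2073 ((578.1272583007812, -177.83456420898438), (70.42192840576172, 58.180728912353516), 18.734506607055664)
yel [419.  171.7] 2557 ((578.5200805664062, -293.65966796875), (68.75971984863281, 70.5256576538086), 89.932373046875)
yel [221.1 187. ] 2436 ((560.2422485351562, -66.19207000732422), (66.7018814086914, 74.75321960449219), 83.44143676757812)
```

View pics/w1.png

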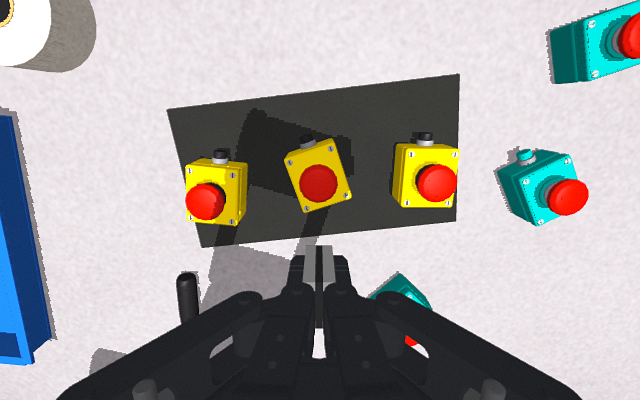

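The wrist view shows a, b and c with heads at (205,201), (318,183) and (437,183). The glands face away from the robot, and the shut fingertips are near (320,260).

servo_tool:
  motion:
    - [-1, -0.118, 0.03, -0.017, 0, 0, 0]
    - [-1, -0.118, 0.08, -0.017, 0, 0, 0]
    - [-1, -0.118, 0.136, -0.017, 0, 0, 0]
    - [-1, -0.118, 0.14, -0.017, 0, 0, 0]
    - [-1, -0.118, 0.14, -0.017, 0, 0, 0]
    - [-1, -0.118, 0.14, -0.017, 0, 0, 0]

```text
clock: 2.4
eef_pos: [559.5, -60.4, 93.3]
tcp_rot: [-1.568, -0.0, -1.572]
contact_force: [-0.0, -0.7, 0.5]
opening: -0.003
```

servo_tool:
  motion:
    - [-1, 0, 0.01, -0.003, 0, 0, 0]
    - [-1, 0, 0.016, -0.003, 0, 0, 0]
    - [-1, 0, 0.018, -0.003, 0, 0, 0]
    - [-1, 0, 0.02, -0.003, 0, 0, 0]
    - [-1, 0, 0.021, -0.003, 0, 0, 0]
    - [-1, 0, 0.021, -0.003, 0, 0, 0]

```text
clock: 3.15
eef_pos: [554.8, -59.2, 70.3]
tcp_rot: [-1.571, -0.0, -1.571]
contact_force: [-0.2, -1.0, 0.3]
opening: 0.001
```

servo_tool:
  motion:
    - [-1, 0, 0.001, 0, 0, 0, 0]
    - [-1, 0, 0.002, 0, 0, 0, 0]
    - [-1, 0, 0.003, 0, 0, 0, 0]
    - [-1, 0, 0.003, 0, 0, 0, 0]

```text
clock: 3.65
eef_pos: [554.9, -59.2, 67.2]
tcp_rot: [-1.571, 0.0, -1.571]
contact_force: [0.2, -0.3, 1.6]
opening: -0.001
```

servo_tool:
  motion:
    - [-1, 0, 0.001, 0, 0, 0, 0]
    - [-1, 0, 0.0015, 0, 0, 0, 0]
    - [-1, 0, 0.0015, 0, 0, 0, 0]

```text
clock: 4.03
eef_pos: [555.0, -59.2, 66.8]
tcp_rot: [-1.57, 0.0, -1.571]
contact_force: [-3.1, 0.8, 12.9]
opening: -0.004
```

servo_tool:
  motion:
    - [-1, 0, -0.03, 0, 0, 0, 0]
    - [-1, 0.06, -0.07, 0.01, 0, 0, 0]
    - [-1, 0.119, -0.07, 0.02, 0, 0, 0]
    - [-1, 0.119, -0.07, 0.02, 0, 0, 0]
    - [-1, 0.119, -0.07, 0.02, 0, 0, 0]

```text
clock: 4.65
eef_pos: [574.2, -178.3, 135.3]
tcp_rot: [-1.572, 0.001, -1.573]
contact_force: [0.1, 0.4, 0.3]
opening: 0.002
```

```bash
python3 w.py w2
```

```text
4.65 [ 574.2 -178.3  135.3] [-1.572e+00  1.000e-03 -1.573e+00] [0.1 0.4 0.3] 0.001573857924449146
red [317.7 215.2] 2208 [ 576.6 -178.5   72. ]
red [485.7 215.1] 2341 [ 576.5 -298.8   72. ]
red [158.4 240.5] 2173 [556.9 -61.1  72. ]
yel [316.4 191.6] 3706 ((579.22998046875, -177.6238250732422), (71.29216003417969, 57.51533889770508), 18.72474479675293)
yel [453.9 193.7] 5041 ((579.673095703125, -291.0462341308594), (71.47573852539062, 71.75382232666016), 89.65482330322266)
yel [188.1 214. ] 4766 ((561.888427734375, -68.54047393798828), (69.50250244140625, 77.24308776855469), 83.74141693115234)
```

View pics/w2.png

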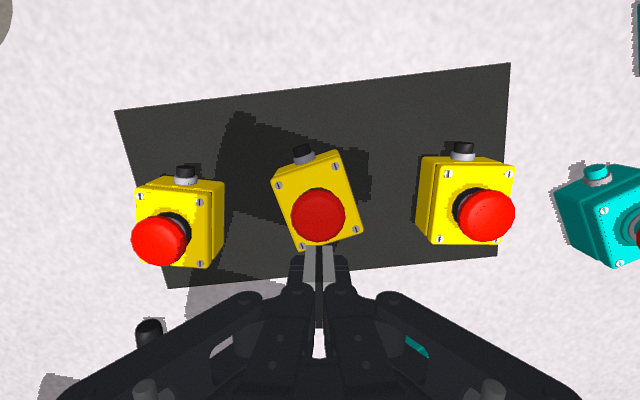

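a's head is at (158,240), in the same world position and with the same gap as before the push, and it took only 1.6 N. So a is worn. Next, b.

servo_tool:
  motion:
    - [-1, 0, 0.045, 0.002, 0, 0, 0]
    - [-1, 0, 0.055, 0.002, 0, 0, 0]
    - [-1, 0, 0.06, 0.002, 0, 0, 0]
    - [-1, 0, 0.063, 0.002, 0, 0, 0]
    - [-1, 0, 0.066, 0.002, 0, 0, 0]
    - [-1, 0, 0.068, 0.002, 0, 0, 0]
    - [-1, 0, 0.069, 0.002, 0, 0, 0]
    - [-1, 0, 0.07, 0.002, 0, 0, 0]
    - [-1, 0, 0.07, 0.002, 0, 0, 0]

```text
clock: 5.82
eef_pos: [577.3, -178.3, 66.8]
tcp_rot: [-1.57, -0.0, -1.571]
contact_force: [-1.8, 1.6, 10.5]
opening: -0.0
```

servo_tool:
  motion:
    - [-1, 0, -0.03, 0, 0, 0, 0]
    - [-1, 0.06, -0.07, 0, 0, 0, 0]
    - [-1, 0.121, -0.07, 0, 0, 0, 0]
    - [-1, 0.121, -0.07, 0, 0, 0, 0]
    - [-1, 0.121, -0.07, 0, 0, 0, 0]

```text
clock: 6.45
eef_pos: [576.2, -299.4, 135.3]
tcp_rot: [-1.572, 0.001, -1.573]
contact_force: [-0.8, 0.5, -0.6]
opening: -0.004
```

```bash
python3 w.py w3
```

```text
6.45 [ 576.2 -299.4  135.3] [-1.572e+00  1.000e-03 -1.573e+00] [-0.8  0.5 -0.6] -0.00441268879838043
red [598.1  16.7] 2316 [ 703.2 -465.9   72. ]
red [157.  213.9] 2148 [ 579.7 -184.6   72. ]
red [318.4 217.8] 2195 [ 576.5 -300.1   72. ]
red [504.8 236.1] 2163 [ 562.1 -436.7   72. ]
red [ 11.4 244.8] 1057 [555.6 -72.9  72. ]
yel [181.8 197.6] 5051 ((579.3416748046875, -188.28933715820312), (65.73081970214844, 74.97099304199219), 18.686771392822266)
yel [318.5 193.2] 3730 ((579.7885131835938, -300.1800537109375), (57.65291976928711, 71.38916778564453), 89.82088470458984)
yel [ 55.2 220.5] 6119 ((561.2333374023438, -85.70316314697266), (77.21297454833984, 79.56507110595703), 84.05125427246094)
```

servo_tool:
  motion:
    - [-1, 0, 0.045, 0, 0, 0, 0]
    - [-1, 0, 0.055, 0, 0, 0, 0]
    - [-1, 0, 0.06, 0, 0, 0, 0]
    - [-1, 0, 0.063, 0, 0, 0, 0]
    - [-1, 0, 0.066, 0, 0, 0, 0]
    - [-1, 0, 0.068, 0, 0, 0, 0]
    - [-1, 0, 0.069, 0, 0, 0, 0]
    - [-1, 0, 0.07, 0, 0, 0, 0]
    - [-1, 0, 0.07, 0, 0, 0, 0]

```text
clock: 7.62
eef_pos: [577.3, -299.4, 66.9]
tcp_rot: [-1.57, -0.0, -1.571]
contact_force: [-2.1, 1.4, 9.7]
opening: 0.001
```

b's head appears displaced as if about 9 mm lower, so it is latched. Release c and look.

servo_tool:
  motion:
    - [-1, 0, -0.03, 0, 0, 0, 0]
    - [-1, -0.06, -0.07, 0, 0, 0, 0]
    - [-1, -0.121, -0.07, 0, 0, 0, 0]
    - [-1, -0.121, -0.07, 0, 0, 0, 0]
    - [-1, -0.121, -0.07, 0, 0, 0, 0]

```text
clock: 8.25
eef_pos: [576.9, -178.1, 135.8]
tcp_rot: [-1.571, -0.0, -1.57]
contact_force: [-0.3, -0.2, 0.2]
opening: -0.001
```

```bash
python3 w.py w4
```

```text
8.25 [ 576.9 -178.1  135.8] [-1.571 -0.    -1.57 ] [-0.3 -0.2  0.2] -0.0007937202848620743
red [318.  214.5] 2002 [ 579.7 -178.6   72. ]
red [479.  214.4] 2122 [ 579.9 -294.2   72. ]
red [159.4 243.2] 2155 [556.9 -61.2  72. ]
yel [316.6 196.5] 3799 ((579.6867065429688, -177.6961669921875), (71.73831939697266, 57.55376052856445), 18.85951042175293)
yel [455. 198.] 5149 ((580.0323486328125, -291.2276611328125), (71.63853454589844, 72.26937866210938), 89.48043060302734)
yel [188.6 216.5] 4721 ((562.0443115234375, -68.48865509033203), (69.30224609375, 77.54664611816406), 83.82906341552734)
```

View pics/w4.png

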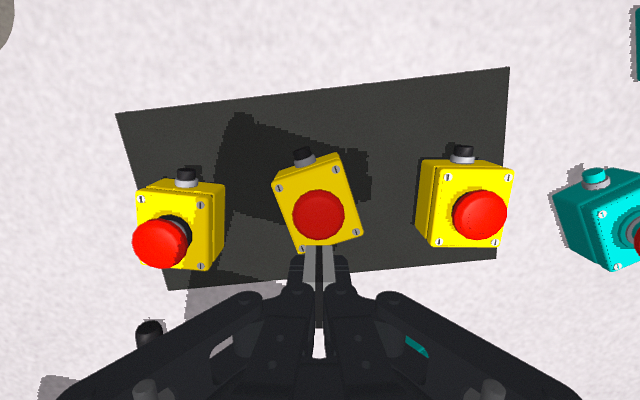

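Only a sprang back: its head is at (159,243) with the gap showing. b and c sit low at (318,214) and (479,214), apparent shift (+3.3,+4.7) mm for c. I'll get a's yaw from the lid screws.

```bash
python3 - <<'E'
from h import *
s=r.sense(); C=cam("wrist",s)
p=onplane(C,[(142,199),(200.5,205),(201,266)],51)[:,:2]; print(p.round(1), (p[0]+p[2])/2)
d=p[1]-p[2]; e=p[0]-p[1]
print(np.degrees(np.arctan2(d[1],d[0])),np.degrees(np.arctan2(-e[0],e[1])),np.linalg.norm(d),np.linalg.norm(e))
E
```

```text
[[584.9 -42.4]
 [580.  -87.3]
 [526.3 -81.4]] [555.60945746 -61.90003207]
-6.226175226827434 -6.218490832035086 53.94520562544372 45.17629270050526
```

servo_tool:
  motion:
    - [1, -0.06, -0.01, -0.011, 0, 0.3, 0]
    - [1, -0.117, -0.01, -0.021, 0, 0.62, 0]
    - [1, -0.117, -0.01, -0.021, 0, 0.62, 0]
    - [1, -0.117, -0.01, -0.021, 0, 0.62, 0]
    - [1, -0.117, -0.01, -0.021, 0, 0.62, 0]
    - [1, -0.117, -0.01, -0.021, 0, 0.62, 0]

```text
clock: 9.05
eef_pos: [556.0, -62.5, 145.6]
tcp_rot: [-1.571, -0.0, -1.681]
contact_force: [0.8, 0.2, -0.7]
opening: 1.003
```

```bash
python3 w.py w5
```

```text
9.05 [556.  -62.5 145.6] [-1.571 -0.    -1.681] [ 0.8  0.2 -0.7] 1.0027759968889398
red [623.5 152.3] 1565 [ 578.  -282.4   72. ]
red [467.8 168.1] 2173 [ 578.6 -173.5   72. ]
red [314.2 212.9] 2013 [556.9 -60.2  72. ]
red [594.1 353.4] 727 [ 399.3 -290.5   72. ]
yel [582.6 145.3] 6311 ((578.0728759765625, -279.282958984375), (82.48120880126953, 68.7624740600586), 89.58158874511719)
yel [446.9 157.7] 4955 ((578.8702392578125, -171.89907836914062), (73.87262725830078, 65.69819641113281), 18.733110427856445)
yel [314.9 191.3] 3550 ((559.7680053710938, -60.546409606933594), (57.65022277832031, 71.43711853027344), 83.71294403076172)
```

View pics/w5.png

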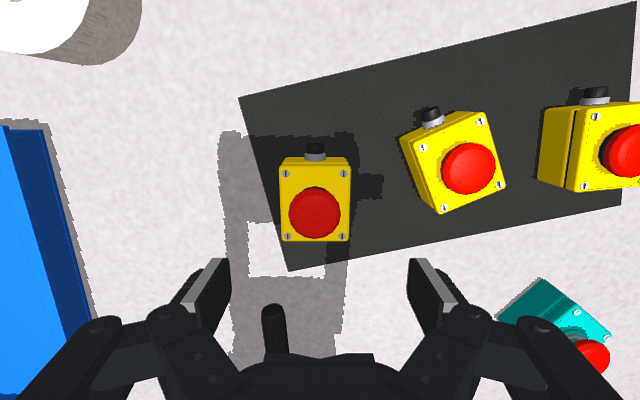

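Jaws are square to a (head at 314,213). Descend and grip.

servo_tool:
  motion:
    - [1, -0.0015, 0.03, 0.0, 0, 0, 0]
    - [1, -0.0015, 0.06, 0, 0, 0, 0]
    - [1, -0.0015, 0.09, 0, 0, 0, 0]
    - [1, -0.0015, 0.11, 0, 0, 0, 0]
    - [1, -0.0015, 0.125, 0, 0, 0, 0]
    - [1, -0.0015, 0.13, 0, 0, 0, 0]
    - [1, -0.0015, 0.13, 0, 0, 0, 0]
    - [1, -0.0015, 0.13, 0, 0, 0, 0]

```text
clock: 10.1
eef_pos: [556.6, -59.8, 16.5]
tcp_rot: [-1.57, -0.0, -1.679]
contact_force: [0.2, -0.2, 0.0]
opening: 1.0
```

servo_tool:
  motion:
    - [0.3, 0, 0, 0, 0, 0, 0]
    - [-1, 0, 0, 0, 0, 0, 0]
    - [-1, 0, 0, 0, 0, 0, 0]
    - [-1, 0, 0, 0, 0, 0, 0]
    - [-1, 0, 0, 0, 0, 0, 0]
  grip_force: 40

```text
clock: 10.72
eef_pos: [556.4, -59.8, 16.4]
tcp_rot: [-1.57, -0.0, -1.679]
contact_force: [-1.7, 0.4, 6.1]
opening: 0.673
```

servo_tool:
  motion:
    - [-1, 0, -0.01, 0, 0, 0, 0]
    - [-1, 0, -0.04, 0, 0, 0, 0]
    - [-1, 0, -0.08, 0, 0, 0, 0]
    - [-1, 0, -0.12, 0, 0, 0, 0]
    - [-1, 0, -0.12, 0, 0, 0, 0]
    - [-1, 0, -0.12, 0, 0, 0, 0]

```text
clock: 11.48
eef_pos: [555.2, -59.6, 135.1]
tcp_rot: [-1.572, 0.0, -1.679]
contact_force: [0.1, -0.4, -3.2]
opening: 0.674
```

servo_tool:
  motion:
    - [-1, -0.05, 0, -0.014, 0, 0, 0]
    - [-1, -0.1, 0, -0.028, 0, 0, 0]
    - [-1, -0.15, 0, -0.042, 0, 0, 0]
    - [-1, -0.2, 0, -0.056, 0, 0, 0]
    - [-1, -0.25, 0, -0.07, 0, 0, 0]
    - [-1, -0.3, 0, -0.083, 0, 0, 0]
    - [-1, -0.335, 0, -0.092, 0, 0, 0]
    - [-1, -0.352, 0, -0.097, 0, 0, 0]
    - [-1, -0.352, 0, -0.097, 0, 0, 0]
    - [-1, -0.352, 0, -0.097, 0, 0, 0]
    - [-1, -0.352, 0, -0.097, 0, 0, 0]

```text
clock: 12.85
eef_pos: [497.8, 299.5, 135.6]
tcp_rot: [-1.571, -0.001, -1.681]
contact_force: [-1.1, -0.8, -2.8]
opening: 0.671
```

```bash
python3 w.py w6
```

```text
12.85 [497.8 299.5 135.6] [-1.571e+00 -1.000e-03 -1.681e+00] [-1.1 -0.8 -2.8] 0.671002091448949
red [318.8 323.1] 6674 [407.7 308.3  72. ]
yel [318.7 253.4] 12614 ((427.68927001953125, 305.94549560546875), (118.60562133789062, 161.98780822753906), 83.72427368164062)
```

View pics/w6.png

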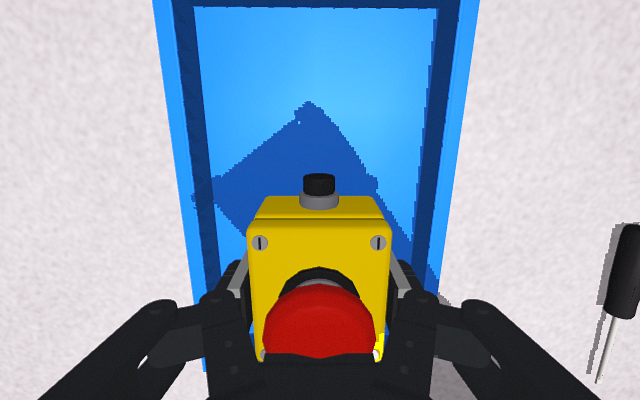

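The station hangs upright and square, centred over the tray. Lower it.

servo_tool:
  motion:
    - [-1, 0, 0.04, 0, 0, 0, 0]
    - [-1, 0, 0.075, 0, 0, 0, 0]
    - [-1, 0, 0.1, 0, 0, 0, 0]
    - [-1, 0, 0.11, 0, 0, 0, 0]
    - [-1, 0, 0.114, 0, 0, 0, 0]
    - [-1, 0, 0.116, 0, 0, 0, 0]
    - [-1, 0, 0.117, 0, 0, 0, 0]
    - [-1, 0, 0.117, 0, 0, 0, 0]

```text
clock: 13.9
eef_pos: [498.0, 300.9, 19.3]
tcp_rot: [-1.57, 0.0, -1.679]
contact_force: [-0.8, -0.1, -2.6]
opening: 0.675
```

servo_tool:
  motion:
    - [-1, 0, 0.0006, 0, 0, 0, 0]
    - [-1, 0, 0.0012, 0, 0, 0, 0]
    - [-1, 0, 0.0018, 0, 0, 0, 0]
    - [-1, 0, 0.0018, 0, 0, 0, 0]

```text
clock: 14.4
eef_pos: [497.7, 300.7, 17.5]
tcp_rot: [-1.571, 0.0, -1.679]
contact_force: [-2.3, -1.0, 5.4]
opening: 0.674
```

Contact with the floor (force from -2.6 to +5.4 N). Release and rise.

servo_tool:
  motion:
    - [0, 0, 0, 0, 0, 0, 0]
    - [0.6, 0, 0, 0, 0, 0, 0]
    - [1, 0, 0, 0, 0, 0, 0]
    - [1, 0, 0, 0, 0, 0, 0]
    - [1, 0, -0.02, 0, 0, 0, 0]
    - [1, 0, -0.06, 0, 0, 0, 0]
    - [1, 0, -0.12, 0, 0, 0, 0]
    - [1, 0, -0.18, 0, 0, 0, 0]
    - [1, 0, -0.2, 0, 0, 0, 0]
    - [1, 0, -0.2, 0, 0, 0, 0]
    - [1, 0, -0.2, 0, 0, 0, 0]

```text
clock: 15.78
eef_pos: [497.1, 300.3, 216.4]
tcp_rot: [-1.572, -0.001, -1.679]
contact_force: [-0.7, -0.0, -1.4]
opening: 0.996
```

```bash
python3 - <<'E'
from h import *
print(r.sense()["eef_pos"])
a=r.grab_frame("scene"); b=r.grab_frame("wrist"); old=cv2.imread("pics/scene0.png")
cv2.imwrite("pics/final.png",cv2.resize(np.vstack([a[80:320,:],b[60:360]])[:,:,::-1],None,fx=1,fy=1))
C=cam("scene")
for im in(np.ascontiguousarray(old[:,:,::-1]),a):
    print([(ce.round(1).tolist(),n) for m,ce,n in blobs(masks(im)["red"],60,1000)])
E
```

```text
[497.06229336 300.30813933 216.35019654]
[([227.2, 168.4], np.int32(116)), ([330.4, 193.4], np.int32(150)), ([287.7, 211.9], np.int32(166)), ([239.0, 225.4], np.int32(174)), ([179.2, 237.1], np.int32(163)), ([175.9, 298.6], np.int32(218))]
[([445.5, 144.2], np.int32(80)), ([227.2, 168.3], np.int32(111)), ([287.8, 214.6], np.int32(142)), ([239.5, 228.0], np.int32(156)), ([179.1, 237.1], np.int32(162)), ([175.9, 298.6], np.int32(218))]
```

View pics/final.png

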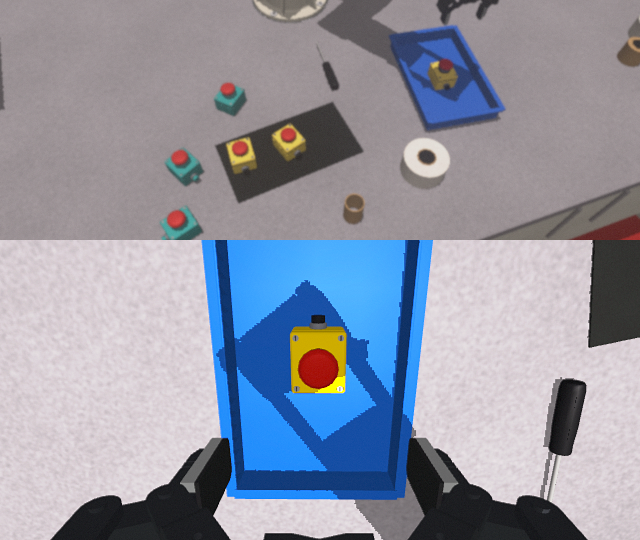

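The final picture shows a upright in the tray, with its head at (318,368) in the lower half. b and c are still on the mat with heads about 2.6 px lower, so latched. The bystanders haven't moved, so I'm handing in.

```bash
python3 -c "
from rig import r
print(r.sign_off())"
```

```text
the job is handed in; nothing more can be done
None
```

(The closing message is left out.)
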